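# Jack up the belt sander with a pry bar and pack its front edge

## Robot

A 7-joint arm with a two-finger parallel gripper is mounted at the origin on the work surface. World frame = base frame: x ahead of the robot, y to its left, z up, the work surface at z = 0. Lengths are in m, angles in rad, forces in N, time in s.
With the tool pointing down it reaches from about 0.4 to 0.85 m from the base axis. Payload 10.4 kg.
Tool frame: the origin (TCP) lies midway between the tips of the shut fingers; the grasp point (between the pads) lies 19 mm behind it; z points along the fingers, x is the direction in which the jaws open and shut, and the axes are right-handed (so a half turn about z gives the same grasp; the last joint's range is limited). The gripper opens to 85 mm and grips with 20 to 120 N. Pads are 22 mm wide; open, the fingers measure 114 mm over their backs; the gripper's body (76 mm by 85 mm) begins 54 mm behind the grasp point. The pads swing forward as they close: fully open they stand 13 mm farther back than shut.
Start: joints at [1.144, 0.332, -0.065, 1.46, 0.022, 1.35, -0.088], TCP at [0.246, -0.575, 0.231] pointing down, gripper open.
Joint ranges: [-2.6, 2.6], [-0.5, 2.12], [-1.47, 1.34], [0.16, 2.42], [-1.27, 4.41], [0.06, 2.06], [-2.6, 2.6]. Speed limits (rad/s): [2.22, 2.22, 2.79, 2.79, 3.14, 3.14, 3.14].

## Interface

Orientations are given as a unit quaternion [x, y, z, w].
In Python, from workcell import monitor, eyes, ticket, models gives the robot as it stands.
- The arm moves only by the tool servo_tool, never from a script. Its argument "motion" is a list of rows, each a list of 7 numbers: the opening, from 0 (shut) to 1 (fully open), then the shift along the tool's x, y, z in m, then the turn, a rotation vector about the tool's x, y, z in degrees. In form: [[fingers, tx, ty, tz, rx, ry, rz], ...]. A call has 1 to 20 rows; each row is the pose to reach, as a shift and turn from the pose commanded when the call began, along the tool's axes at that moment; what a row does not reach only later rows make up. A row lasts 1/8 s, in which the tool goes at most 62.5 mm and 10.7 degrees, less where a joint would pass 70% of its speed; a pose out of reach is approached as far as the arm can. A call with a gripper value outside its range is refused whole. The fingers move at their own pace and stop on an object; "grip_force" is the grip in N (left out, the last holds). Time passes only in rows, so rows that repeat a pose let the fingers close. It gives the time, the measured TCP pose, the force and the opening at its end, in the units of the state.
- monitor.get_obs(): the state, without advancing time (a new reading comes with each control period).
- eyes.camera(name): name is "side" or "top" or "wrist"; returns (picture, depth): 420x560x3 uint8, blue, green, red; 420x560 float32, m along the optical axis (not along the pixel's ray), 0 where there is no reading.
- eyes.camera_info(name): a dict with "intrinsics" (3x3 intrinsics, pixels), "k1" (the pictures are not rectified: a ray, as slopes to the right and down, at radius r is drawn at 1 + k1 r^2 times it, then the intrinsics apply), "extrinsics" (4x4, takes a point from world to camera coordinates); the wrist camera has in their place "tool_from_camera" (4x4, takes a point from camera to tool coordinates, whose origin is the TCP and whose axes are the tool frame's). Camera axes: x right, y down, z forward; pixel columns grow to the right and rows downward; lengths in m; the calibration is good to about 2 mm. A picture is of the moment at which its call begins: read the wrist's pose just before it. camera_info takes no time and is no camera call.
- ticket.hand_in(): hands the job in, once; it reports no verdict.
Trained networks look in the newest picture that a camera, given by its name, has taken for a name from the list of things; names that differ only in an ending like _2 or _b are one class to them, and where a whole thing is asked for, a point or a joint stands for the part that bears it (a point fixed in the world has none). Each returns a list of dicts, best first, with "confidence" (0 to 1); they miss things now and then, are a little off and sometimes report something else, mostly with a low value. They report only what shows in the picture. A call takes as long as a camera call. They do not tell look-alikes from the thing itself.
- models.boxes_of(camera, thing): "point" ([x, y, z] in m, in the coordinates of the camera as it stood for that picture, good to about 4 mm: the middle of the surface that is visible of it).
The state is a dict: "clock": time; "joint_pos": joint angles; "joint_velocities": joint speeds; "tau": joint torques, N m; "position": TCP position; "ee_rot": TCP orientation; "ft_force": force on the tool from outside, world axes, zero at the start; "torque": the same for the moment, N m; "grip_width": opening from 0.0 (shut) to 1.0 (fully open).
Only numpy, scipy, OpenCV 4.12 (cv2) and the standard library are available. Lean on these libraries where they do the work, as an engineer would, in place of code of your own. Each camera call takes 0.05 s, during which the arm holds its last target. There are 200 camera calls.

## Task

Lever up the front edge of the green belt sander: rest the red pry bar over the fulcrum block with its flat tip under the edge, press the handle down and swing it under the yellow hook so that the hook alone holds the sander up. Slide the loose wooden packing block endways under the raised edge beside the fulcrum, a third to half of its length in, then unhook the bar, let the sander down gently onto the block, draw the bar out and lay it back lengthways on the black rubber mat. Do not knock over or shove away the other things on the bench.

Things in the scene. Friction and masses are not known exactly. Their poses are not given: they have to be found in the camera images.
- frame: Fixed rear pivot brackets of the belt sander. Origin: on the bench top, straight below the middle of the sander's front edge when the sander is down. x points away from the front edge, under the sander; y runs along the edge; z up. It says where the sander stands and how it is turned.
- sander (a joint): Tilt of the belt sander about its rear pivot, rad; 0 down, grows as the front edge rises. The pivot axis is parallel to the edge, 180 mm behind it (frame x = 0.180) and 34 mm above the bench. The sander weighs about 3.5 kg (2.8 to 4.0): raising its edge takes 12 to 19 N at the edge and it falls back if let go. It can tilt to 0.22.
- edge (a point): Middle of the lower front corner of the tilting sander. Green base plate 280 mm along the edge, 180 mm deep, 20 mm thick; its underside is 34 mm above the bench when down, hollow beneath but for rubber feet at frame x 22 to 48 mm, |y| 116 to 138 mm. The belt unit stands on it from 60 mm behind the edge, top 140 mm above the bench.
- fulcrum_top (a point): Top of the fulcrum, fixed to the bench 50 mm in front of the sander's edge: dark wooden block 36 mm deep, 56 mm wide along the edge, with a round steel bar (20 mm diameter, parallel to the edge) on top. This point is the middle of its highest line, 44 mm above the bench. Axes as frame.
- hook_catch (a point): Middle of the underside of the ledge of the yellow hold-down hook, an upside-down L fixed to the bench about 155 mm in front of the fulcrum (robot side). 59 mm above the bench. Axes as frame. Ledge 22 mm long in x, 9 mm thick, from y = -15 mm (free end) to the post at y = +19 to 31 mm (top 68 mm above the bench). The -y side is open: the bar goes down there, then swings to +y under the ledge.
- bar_center (a point): Red pry bar, steel, 240 mm long, 20 mm wide, 0.55 kg, starts lying on the mat. Origin: middle of its length, 10 mm above its underside. x points to the tip, z up. From x = -120 to 40 mm a red square bar 20 mm high; from 40 to 120 mm a flat dark tongue, 9 mm thick, flush with the underside.
- mat: Black rubber mat fixed to the bench, 330 mm (x) by 210 mm (y), 4 mm thick; origin at the middle of its underside. The pry bar starts on its -y half, which is the room to lay it back. Tape measure and spring clamp lie on the +y half.
- block_center (a point): Loose packing block of light wood, 120 mm long (x), 40 mm wide (y), 46 mm high, 0.16 kg; starts on the plywood board. Origin at its centre.
- board: Plywood board fixed to the bench, 280 mm (x) by 220 mm (y), 12 mm thick, origin at the middle of its underside. The packing block, the glue bottle and the sanding block start on it.
- tape: Bystander: black and yellow tape measure 72 x 42 x 66 mm high, on the mat; origin under its centre.
- clamp: Bystander: orange spring clamp lying on the mat, 115 x 65 x 20 mm; origin under its centre.
- glue: Bystander: yellow glue bottle standing on the board, 60 mm diameter, 160 mm high; origin under its centre.
- sandblock: Bystander: cork sanding block on the board, 100 x 60 x 30 mm; origin under its centre.
- square: Bystander: try square lying on the bench, 18 mm high: wooden stock 100 mm along its x, steel blade from the stock to 150 mm along +y at x 20 to 50 mm. Origin under the stock's centre.
- mug: Bystander: blue mug, 80 mm diameter, 95 mm high; origin under its centre.
- bar: The pry bar; origin 10 mm below bar_center, same axes. To go under the lowered edge while over the fulcrum it must slope tip-down by about 25 to 32 degrees, about 15 mm of the tongue under the edge. Pressed level it lifts the edge by some 20 mm; that takes 8 to 15 N at its middle.
- block: The packing block of block_center; origin 23 mm below that point, same axes.
- hook: The hook of hook_catch; origin on the bench straight below that point, same axes. Its 5 mm foot plate spans y -20 to 55 mm. With the bar caught under the ledge the sander's joint reads about 0.115 to 0.135.
- fulcrum: The fulcrum of fulcrum_top; origin on the bench straight below that point, same axes.
Not all that is in view belongs to the job. Leave any purple look-alike of the block alone.

How it is judged:
By the outcome, as a careful person would: the job done as asked, in the order asked, and still so for the second after the job is handed in, with the robot touching nothing.
It also fails if it takes over 72 s, if anything falls off the work surface, if the arm or the gripper's body presses on something with over 40 N, if the wrist force passes 120 N, or if a joint passes its speed limit or range.

## Working session

There is one attempt and no reset: what is moved stays moved. The work goes in short steps, Python scripts to look and compute and a tool call to move; the robot and the scene stay as the last step left them, time stands still between calls to the robot, and variables do not carry over. Pictures are saved under pics/ and viewed, about 8 in all and at most 12, crops included, and the job is handed in when it is done.

Besides the shell and the picture viewer there is one more tool, called after ">>>" as a command line: name --pt "numbers of a row" for each row, then --argument value for the rest. servo_tool: Moves the arm, as the interface text tells. Its arguments: {"type":"object","properties":{"motion":{"type":"array"},"grip_force":{"type":"number"}},"required":["motion"]}

```bash
ls; mkdir -p pics; cat > h.py <<'E'
import numpy as np, cv2, json
from scipy.spatial.transform import Rotation as R
from workcell import monitor, eyes, ticket, models
def w2c(cam):
    i=eyes.camera_info(cam)
    if cam=='wrist':
        o=monitor.get_obs();T=np.eye(4);T[:3,:3]=R.from_quat(o['ee_rot']).as_matrix();T[:3,3]=o['position']
        return np.linalg.inv(T@np.array(i['tool_from_camera']))
    return np.array(i['extrinsics'])
def proj(cam,P,E=None):
    i=eyes.camera_info(cam);E=w2c(cam) if E is None else E
    p=np.atleast_2d(P)@E[:3,:3].T+E[:3,3];s=p[:,:2]/p[:,2:];s=s*(1+i['k1']*(s**2).sum(1,keepdims=True))
    K=np.array(i['intrinsics']);return s@K[:2,:2].T+K[:2,2]
def cloud(cam,depth,E=None):
    i=eyes.camera_info(cam);E=w2c(cam) if E is None else E
    K=np.array(i['intrinsics']);v,u=np.mgrid[:420,:560]
    s=cv2.undistortPoints(np.stack([u,v],-1).reshape(-1,1,2).astype(np.float64),K,np.array([i['k1'],0,0,0.])).reshape(-1,2)
    d=depth.reshape(-1,1);c=np.hstack([s*d,d]);return ((c-E[:3,3])@E[:3,:3]).reshape(420,560,3)
def find(cam,t,E=None):
    E=w2c(cam) if E is None else E
    return [(round(r['confidence'],2),np.round((np.array(r['point'])-E[:3,3])@E[:3,:3],3).tolist()) for r in models.boxes_of(cam,t)]
E
python3 - <<'E'
from h import *
o=monitor.get_obs();print({k:np.round(v,3).tolist() for k,v in o.items()})
for c in ['top','side']:
    im,d=eyes.camera(c);cv2.imwrite(f'pics/{c}0.png',im);np.savez(f'pics/{c}0.npz',im=im,d=d,pc=cloud(c,d))
    E=w2c(c);print(c,np.round(-E[:3,:3].T@E[:3,3],3))
    for t in (['frame','fulcrum','hook','bar','block','mat','board','square','mug','glue','tape','clamp','sandblock'] if c=='top' else ['fulcrum','hook','bar','block']):
        print(t,find(c,t,E)[:3])
E
```

```text
pics
{'clock': 0.0, 'joint_pos': [1.144, 0.333, -0.065, 1.461, 0.022, 1.35, -0.089], 'joint_velocities': [0.0, 0.0, 0.002, -0.001, -0.001, -0.001, 0.001], 'tau': [0.002, -62.546, 0.05, -39.16, 0.016, 0.01, -0.0], 'position': [0.245, -0.574, 0.231], 'ee_rot': [0.835, -0.551, -0.001, -0.0], 'ft_force': [-0.163, -0.582, -0.547], 'torque': [0.037, 0.032, 0.036], 'grip_width': 1.002}
top [ 0.29  -0.01   1.344]
frame [(0.77, [0.691, -0.039, 0.124])]
fulcrum [(0.85, [0.56, -0.026, 0.036]), (0.27, [0.427, -0.43, 0.019]), (0.2, [0.403, -0.313, 0.022])]
hook [(0.65, [0.414, 0.006, 0.005])]
bar [(0.75, [0.425, -0.432, 0.024])]
block [(0.85, [0.418, 0.326, 0.055]), (0.71, [0.442, 0.149, 0.043]), (0.58, [0.21, 0.285, 0.045])]
mat [(0.77, [0.45, -0.396, 0.009]), (0.38, [0.411, 0.456, 0.047])]
board [(0.74, [0.687, 0.205, 0.0]), (0.59, [0.478, 0.37, 0.011])]
square [(0.92, [0.688, 0.204, -0.004]), (0.71, [0.412, 0.007, 0.002]), (0.31, [0.562, -0.024, 0.035])]
mug [(0.55, [0.684, -0.284, 0.048])]
glue [(0.68, [0.533, 0.429, 0.114])]
tape [(0.66, [0.56, -0.349, 0.073])]
clamp [(0.93, [0.404, -0.317, 0.02])]
sandblock [(0.78, [0.409, 0.456, 0.043])]
side [0.481 0.817 1.045]
fulcrum [(0.69, [0.565, -0.01, 0.037])]
hook [(0.83, [0.418, 0.015, 0.008]), (0.17, [0.564, -0.008, 0.031])]
bar [(0.67, [0.42, -0.424, 0.015]), (0.28, [0.564, -0.01, 0.033])]
block [(0.84, [0.423, 0.346, 0.06]), (0.84, [0.209, 0.298, 0.048]), (0.78, [0.447, 0.171, 0.048])]
```

View pics/top0.png

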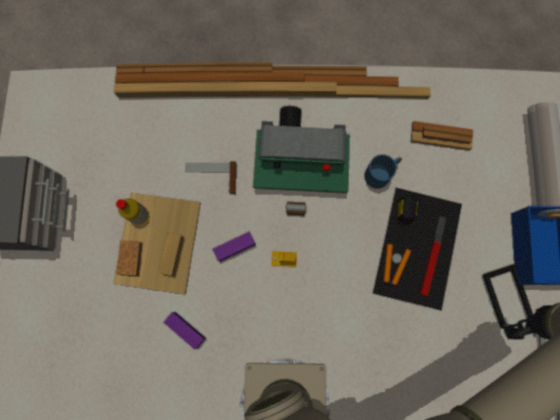

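View pics/side0.png

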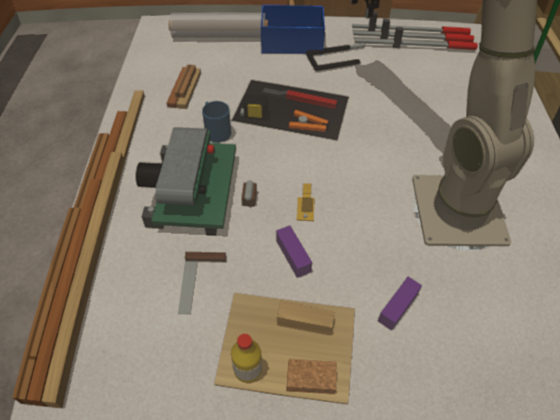

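The top view shows the pry bar at (433,257) on the mat, the sander's edge at about row 190, the fulcrum at (296,208) and the hook at (284,259). There are three block candidates. The light wood one at (172,255) on the board fits the description. The ones at (234,246) and (184,330) are purple, so they are look-alikes. Next I'll get exact poses from the colour and depth data.

```bash
cat > seg.py <<'E'
from h import *
z=np.load('pics/top0.npz');s=np.load('pics/side0.npz')
def rect(n,m,pc):
    p=pc[m];r=cv2.minAreaRect((p[:,:2]*1000).astype(np.float32));b=cv2.boxPoints(r)
    e=b[1]-b[0] if np.linalg.norm(b[1]-b[0])>np.linalg.norm(b[2]-b[1]) else b[2]-b[1]
    print(n,len(p),'c',np.round(r[0]),'size',np.round(r[1]),'longyaw',round(np.degrees(np.arctan2(e[1],e[0]))%180,1),'z',np.round(np.percentile(p[:,2],[5,50,95]),3),'med',np.round(np.median(p,0),3))
for nm,q in [('top',z),('side',s)]:
    im,pc=q['im'],q['pc'];hsv=cv2.cvtColor(im,cv2.COLOR_BGR2HSV);H,S,V=hsv[...,0],hsv[...,1],hsv[...,2]
    X,Y,Z=pc[...,0],pc[...,1],pc[...,2];print(nm)
    box=lambda a,b,c,d,e,f:(X>a)&(X<b)&(Y>c)&(Y<d)&(Z>e)&(Z<f)
    rect('plate',box(.5,.9,-.3,.2,.042,.066)&(H>50)&(H<95)&(S>80),pc)
    rect('red',box(.3,.6,-.55,-.36,.014,.04)&((H<6)|(H>172))&(S>120),pc)
    rect('barall',box(.3,.6,-.55,-.36,.009,.04)&~((H>6)&(H<30)&(S>100))&(Y<-.40),pc)
    rect('block',box(.3,.55,.25,.42,.05,.066),pc)
    rect('board',box(.25,.65,.2,.55,.006,.02)&(S>50),pc)
    rect('mat',box(.25,.65,-.56,-.22,-.002,.012)&(V<60),pc)
    rect('fulc',box(.51,.6,-.08,.05,.025,.06),pc)
    rect('hookyel',box(.36,.47,-.06,.08,-.01,.09)&(H>15)&(H<35)&(S>140),pc)
    rect('hooktop',box(.36,.47,-.06,.08,.055,.09)&(H>15)&(H<35)&(S>120),pc)
im=z['im'];a=cv2.resize(im[180:350,100:300],None,fx=4,fy=3.5,interpolation=2)[:600,:800];cv2.imwrite('pics/crop1.png',a)
E
python3 seg.py
```

```text
top
plate 2421 c [701. -45.] size [273. 175.] longyaw 87.2 z [0.05  0.054 0.058] med [ 0.654 -0.044  0.054]
red 439 c [ 391. -422.] size [ 23. 162.] longyaw 163.2 z [0.018 0.023 0.029] med [ 0.39  -0.422  0.023]
barall 674 c [ 449. -465.] size [129. 290.] longyaw 179.4 z [0.01  0.021 0.028] med [ 0.433 -0.433  0.021]
block 607 c [465. 347.] size [204.  95.] longyaw 20.1 z [0.053 0.058 0.062] med [0.424 0.332 0.058]
board 4756 c [433. 389.] size [223. 339.] longyaw 172.3 z [0.008 0.012 0.016] med [0.478 0.376 0.012]
mat 5516 c [ 463. -351.] size [293. 327.] longyaw 166.6 z [-0.     0.004  0.009] med [ 0.457 -0.399  0.004]
fulc 247 c [564. -28.] size [62. 37.] longyaw 88.6 z [0.029 0.037 0.046] med [ 0.562 -0.03   0.037]
hookyel 346 c [417.   5.] size [72. 43.] longyaw 87.5 z [0.001 0.007 0.071] med [0.413 0.004 0.007]
hooktop 133 c [415.  -4.] size [45. 22.] longyaw 86.9 z [0.063 0.068 0.072] med [ 0.415 -0.005  0.068]
side
plate 660 c [672. -23.] size [317. 136.] longyaw 59.4 z [0.052 0.055 0.058] med [ 0.658 -0.006  0.055]
red 344 c [ 390. -419.] size [ 30. 160.] longyaw 162.1 z [0.015 0.023 0.028] med [ 0.391 -0.418  0.023]
barall 533 c [ 448. -445.] size [102. 302.] longyaw 169.5 z [0.009 0.019 0.027] med [ 0.434 -0.43   0.019]
block 1031 c [422. 335.] size [ 43. 121.] longyaw 169.3 z [0.054 0.059 0.062] med [0.423 0.337 0.059]
board 8197 c [425. 351.] size [303. 341.] longyaw 172.7 z [0.009 0.013 0.016] med [0.476 0.387 0.013]
mat 2339 c [ 461. -350.] size [292. 326.] longyaw 167.7 z [0.001 0.005 0.009] med [ 0.471 -0.382  0.005]
fulc 271 c [564. -24.] size [59. 37.] longyaw 88.2 z [0.029 0.038 0.046] med [ 0.564 -0.021  0.038]
hookyel 272 c [415.   9.] size [74. 40.] longyaw 87.4 z [0.003 0.008 0.071] med [0.419 0.014 0.008]
hooktop 127 c [416.  -0.] size [48. 20.] longyaw 89.1 z [0.06  0.068 0.072] med [0.414 0.005 0.068]
```

View pics/crop1.png

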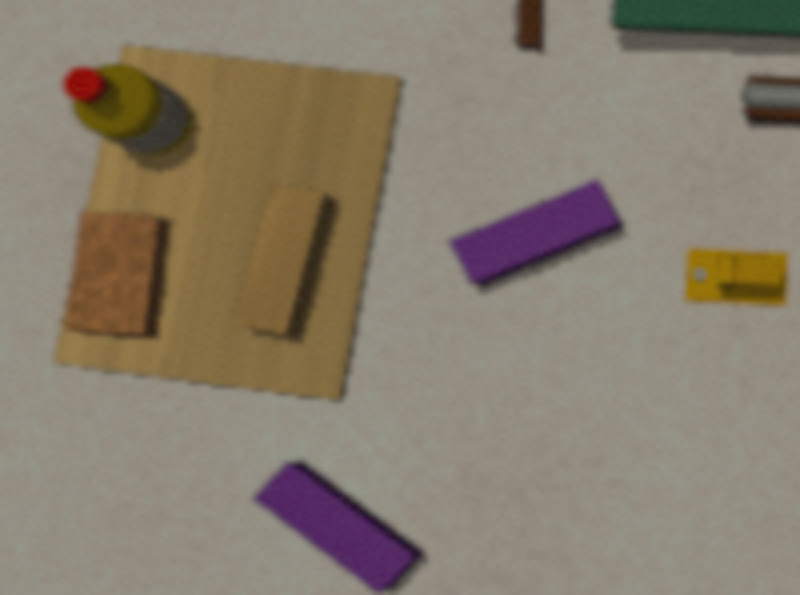

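The crop shows the light wood block at (285,260) on the board, and both other candidates are clearly purple. The poses are consistent with the given sizes: frame yaw about -2.5°, bar yaw -17° with its centre at (0.429,-0.432). I'll write a planner that gives tool-relative rows.

```bash
cat >> h.py <<'E'
def rot(yaw,pitch=0):  # thing's yaw, tip-down pitch (deg); tool y along its x, tool x along its y
    B=(R.from_euler('z',yaw,degrees=True)*R.from_euler('y',pitch,degrees=True)).as_matrix()
    return np.stack([B[:,1],B[:,0],-B[:,2]],1)
def plan(*wps,start=None):  # wps: (pos, R) -> rows relative to the start pose
    o=monitor.get_obs();p0,R0=(np.array(o['position']),R.from_quat(o['ee_rot'])) if start is None else (np.array(start[0]),R.from_matrix(start[1]))
    for p,M in wps:
        t=R0.inv().apply(np.array(p)-p0);r=(R0.inv()*R.from_matrix(M)).as_rotvec(degrees=True)
        print([round(float(x),4) for x in t]+[round(float(x),1) for x in r],'rows',round(max(np.linalg.norm(t)/.0625,np.linalg.norm(r)/10.7),1))
E
python3 -c "
from h import *
plan(((.41,-.426,.16),rot(-17)),((.41,-.426,.01),rot(-17)))"
```

```text
[-0.0722, -0.2097, 0.0713, 0.0, -0.0, -139.9] rows 13.1
[-0.0722, -0.2097, 0.2213, 0.0, -0.0, -139.9] rows 13.1
```

>>> servo_tool --pt "1 -0.072 -0.21 0.071 0 0 -140" --pt "1 -0.072 -0.21 0.071 0 0 -140" --pt "1 -0.072 -0.21 0.071 0 0 -140" --pt "1 -0.072 -0.21 0.071 0 0 -140" --pt "1 -0.072 -0.21 0.071 0 0 -140" --pt "1 -0.072 -0.21 0.071 0 0 -140" --pt "1 -0.072 -0.21 0.071 0 0 -140" --pt "1 -0.072 -0.21 0.071 0 0 -140" --pt "1 -0.072 -0.21 0.071 0 0 -140" --pt "1 -0.072 -0.21 0.071 0 0 -140" --pt "1 -0.072 -0.21 0.071 0 0 -140" --pt "1 -0.072 -0.21 0.071 0 0 -140" --pt "1 -0.072 -0.21 0.071 0 0 -140" --pt "1 -0.072 -0.21 0.071 0 0 -140" --pt "1 -0.072 -0.21 0.071 0 0 -140" --grip_force 100

```text
clock: 2.82
position: [0.4104, -0.4261, 0.1604]
ee_rot: [0.804, 0.594, 0.0, 0.0]
ft_force: [1.0, 0.4, -1.1]
grip_width: 1.003
```

```bash
cat > wr.py <<'E'
from h import *
o=monitor.get_obs();print(np.round(o['position'],4),np.round(o['joint_pos'],2),R.from_quat(o['ee_rot']).as_matrix().round(3).tolist())
E=w2c('wrist');im,d=eyes.camera('wrist');pc=cloud('wrist',d,E)
hsv=cv2.cvtColor(im,cv2.COLOR_BGR2HSV);H,S=hsv[...,0],hsv[...,1]
m=((H<6)|(H>172))&(S>120)&(pc[...,2]>.01)&(pc[...,2]<.04)&(d>0)
p=pc[m];r=cv2.minAreaRect((p[:,:2]*1000).astype(np.float32));b=cv2.boxPoints(r).round();print(r,b.tolist(),np.median(p,0))
cv2.imwrite('pics/w1.png',im)
E
python3 wr.py
```

```text
[ 0.4104 -0.4261  0.1604] [ 1.15  0.36 -0.52  1.62  0.19  1.21  1.86] [[0.294, 0.956, 0.0], [0.956, -0.294, -0.0], [-0.0, 0.0, -1.0]]
((354.3089599609375, -538.5913696289062), (264.290283203125, 160.10171508789062), 73.33454132080078) [[240.0, -642.0], [393.0, -688.0], [469.0, -435.0], [316.0, -389.0]] [ 0.38022061 -0.41857417  0.02350909]
```

View pics/w1.png

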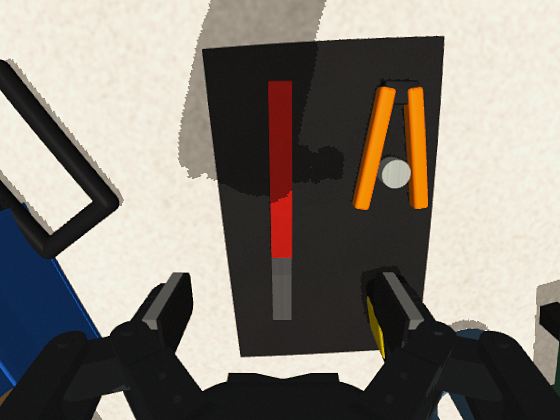

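The wrist view shows the bar running along the image centre, with red from (280,80) to (282,258) and the tongue down to v=320. The clamp and tape are well to the right. A connected component will give the bar's exact axis.

```bash
cat > barp.py <<'E'
from h import *
def barpose(im,d,E,zlo=.012,zhi=.04):
    pc=cloud('wrist',d,E);hsv=cv2.cvtColor(im,cv2.COLOR_BGR2HSV);H,S=hsv[...,0],hsv[...,1]
    m=(((H<6)|(H>172))&(S>120)&(d>0)).astype(np.uint8)
    n,l,st,c=cv2.connectedComponentsWithStats(m);k=1+np.argmax(st[1:,4])
    p=pc[(l==k)];p=p[(p[:,2]>zlo)&(p[:,2]<zhi)]
    r=cv2.minAreaRect((p[:,:2]*1000).astype(np.float32));return r,p,st[k]
if __name__=='__main__':
    E=w2c('wrist');im,d=eyes.camera('wrist');r,p,s=barpose(im,d,E);print(r,s,np.percentile(p[:,2],[5,50,95]))
E
python3 barp.py
```

```text
((389.291015625, -421.3692626953125), (19.612348556518555, 160.09536743164062), 73.36758422851562) [ 268   80   25  178 4132] [0.02231527 0.02347946 0.02463934]
```

>>> servo_tool --pt "1 -0.0015 -0.0015 0.06 0 0 0" --pt "1 -0.0015 -0.0015 0.12 0 0 0" --pt "1 -0.0015 -0.0015 0.15 0 0 0" --pt "1 -0.0015 -0.0015 0.15 0 0 0" --pt "0 -0.0015 -0.0015 0.15 0 0 0" --pt "0 -0.0015 -0.0015 0.15 0 0 0" --pt "0 -0.0015 -0.0015 0.15 0 0 0" --pt "0 -0.0015 -0.0015 0.15 0 0 0" --pt "0 -0.0015 -0.0015 0.15 0 0 0" --grip_force 100

```text
clock: 4.05
position: [0.4088, -0.4276, 0.0115]
ee_rot: [0.803, 0.596, -0.0, 0.001]
ft_force: [-1.5, 1.7, 7.7]
grip_width: 0.204
```

```bash
cat >> h.py <<'E'
YF=-2.5;F=np.array([.564,-.026,.034]);GY,GZ=.0195,-.0025  # fulcrum cylinder axis; bar centre in tool
def bar(yaw,pitch,c=.059,lift=0,back=0,dy=0):  # yaw local to the frame
    M=rot(YF+yaw,pitch);bx,bz=M[:,1],-M[:,2]
    C=F+.020*bz-(c+back)*bx+[0,dy,lift];return C-M@[0,GY,GZ],M
E
python3 -c "
from h import *
o=monitor.get_obs();p=np.array(o['position'])
plan((p+[0,0,.17],rot(-16.6)),bar(9.6,30,lift=.06,back=.06),bar(9.6,30,lift=.025,back=.06))
for a in [bar(9.6,30,lift=.025,back=.06),bar(9.6,30)]:print(a[0])"
```

```text
[-0.0002, 0.0002, -0.17, 0.1, 0.1, -0.3] rows 2.7
[0.384, -0.0695, -0.1674, 29.6, -6.2, -23.4] rows 6.8
[0.384, -0.0696, -0.1324, 29.6, -6.2, -23.4] rows 6.6
[ 0.45365813 -0.03974381  0.14340544]
[ 0.50522121 -0.03332129  0.08840544]
```

>>> servo_tool --pt "0 0 0 -0.06 0 0 0" --pt "0 0 0 -0.12 0 0 0" --pt "0 0 0 -0.17 0 0 0" --pt "0 0.05 -0.009 -0.17 4 -0.8 -3" --pt "0 0.1 -0.018 -0.17 8 -1.6 -6" --pt "0 0.15 -0.027 -0.17 12 -2.4 -9" --pt "0 0.2 -0.036 -0.17 16 -3.2 -12" --pt "0 0.25 -0.045 -0.17 20 -4 -15" --pt "0 0.3 -0.054 -0.17 24 -4.8 -18" --pt "0 0.34 -0.062 -0.17 27 -5.5 -21" --pt "0 0.384 -0.07 -0.167 29.6 -6.2 -23.4" --pt "0 0.384 -0.07 -0.15 29.6 -6.2 -23.4" --pt "0 0.384 -0.07 -0.132 29.6 -6.2 -23.4" --pt "0 0.384 -0.07 -0.132 29.6 -6.2 -23.4"

```text
clock: 5.8
position: [0.4519, -0.0407, 0.1408]
ee_rot: [0.64, 0.723, -0.195, -0.173]
ft_force: [0.2, 0.4, -5.2]
grip_width: 0.203
```

```bash
python3 - <<'E'
from h import *
o=monitor.get_obs();print(np.round(o['position'],4),np.round(o['joint_pos'],2),R.from_quat(o['ee_rot']).as_matrix().round(3).tolist())
T=rot(YF+9.6,30);print(T.round(3).tolist())
out=[]
for c in ['side','wrist']:
    E=w2c(c);im,d=eyes.camera(c);np.savez(f'pics/{c}2.npz',im=im,d=d,pc=cloud(c,d,E))
    out.append(cv2.resize(im[120:260,180:367],(560,420)) if c=='side' else im)
cv2.imwrite('pics/v2.png',cv2.resize(np.hstack(out),(800,300)))
plan(bar(9.6,30,lift=.006,back=.05),bar(9.6,30,lift=.006),bar(9.6,30,lift=0.001))
E
```

```text
[ 0.4519 -0.0407  0.1408] [ 0.52  0.55 -0.74  1.59  0.3   1.68  1.4 ] [[-0.121, 0.858, -0.499], [0.993, 0.105, -0.06], [0.001, -0.503, -0.864]]
[[-0.124, 0.859, -0.496], [0.992, 0.107, -0.062], [0.0, -0.5, -0.866]]
[0.0004, 0.0198, 0.0152, -0.0, -0.1, -0.1] rows 0.4
[0.0005, 0.0698, 0.0152, -0.0, -0.1, -0.1] rows 1.1
[0.0005, 0.0723, 0.0195, -0.0, -0.1, -0.1] rows 1.2
```

View pics/v2.png

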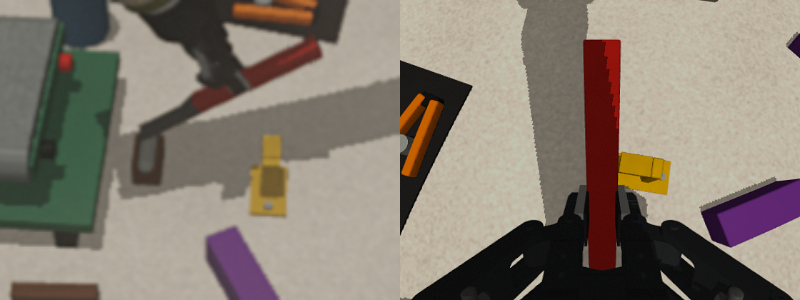

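The side crop shows the bar held with its tip at (150,130), just above the far end of the fulcrum. In the wrist view the bar sits straight in the jaws and the hook is to its right at (645,170). I'll check the bar's actual pose and the fulcrum and hook positions against the clouds.

```bash
python3 - <<'E'
from h import *
from barp import *
z=np.load('pics/wrist2.npz');im,pc=z['im'],z['pc'];hsv=cv2.cvtColor(im,cv2.COLOR_BGR2HSV);H,S=hsv[...,0],hsv[...,1]
yel=(H>15)&(H<35)&(S>140)&(abs(pc[...,0]-.415)<.05)&(abs(pc[...,1])<.06)
for a,b in [(.055,.08),(-.01,.02)]:
    p=pc[yel&(pc[...,2]>a)&(pc[...,2]<b)];print('hook',len(p),cv2.boxPoints(cv2.minAreaRect((p[:,:2]*1000).astype(np.float32))).round(1).tolist() if len(p)>5 else '',np.median(p[:,2]))
red=((H<6)|(H>172))&(S>120);n,l,st,c=cv2.connectedComponentsWithStats(red.astype(np.uint8));k=1+np.argmax(st[1:,4]);p=pc[(l==k)]
p=p[p[:,0]<.46]
o=monitor.get_obs();q=(p-o['position'])@R.from_quat(o['ee_rot']).as_matrix()
print('red in tool: y',np.percentile(q[:,1],[.5,99]),'x',np.percentile(q[:,0],[1,50,99]));A=np.polyfit(q[:,1],q[:,2],1);print('z fit',A,'x fit',np.polyfit(q[:,1],q[:,0],1))
s=np.load('pics/side2.npz');im,pc=s['im'],s['pc'];hsv=cv2.cvtColor(im,cv2.COLOR_BGR2HSV);H,S=hsv[...,0],hsv[...,1]
g=(H>50)&(H<95)&(S>80)&(pc[...,2]>.045)&(pc[...,2]<.062)&(pc[...,0]<.64)&(pc[...,0]>.55)
p=pc[g]
for lo,hi in [(-.15,-.1),(-.1,-.05),(-.05,0),(0,.05),(.05,.1)]:
    w=p[(p[:,1]>lo)&(p[:,1]<hi)];print('edge',lo,len(w),w[:,0].min().round(4) if len(w) else '')
pp=np.load('pics/top0.npz');im,pc=pp['im'],pp['pc'];hsv=cv2.cvtColor(im,cv2.COLOR_BGR2HSV);H,S=hsv[...,0],hsv[...,1]
g=(H>50)&(H<95)&(S>80)&(pc[...,2]>.045)&(pc[...,2]<.062)&(pc[...,0]<.64)&(pc[...,0]>.55);p=pc[g]
for lo,hi in [(-.15,-.1),(-.1,-.05),(-.05,0),(0,.05),(.05,.1)]:
    w=p[(p[:,1]>lo)&(p[:,1]<hi)];print('edge top',lo,len(w),w[:,0].min().round(4) if len(w) else '')
print('plate y',p[:,1].min(),p[:,1].max())
E
```

```text
hook 1818 [[402.3999938964844, -25.0], [424.70001220703125, -26.100000381469727], [427.1000061035156, 20.200000762939453], [404.79998779296875, 21.299999237060547]] 0.06739711624505748
hook 1481 [[391.20001220703125, -24.5], [437.0, -25.799999237060547], [439.0, 45.599998474121094], [393.20001220703125, 46.900001525878906]] 0.004505155633945683
red in tool: y [-0.09865379  0.00020598] x [-0.00916252  0.0005215   0.01005299]
z fit [ 0.02469704 -0.01081365] x fit [0.00149428 0.00055082]
edge -0.15 132 0.6101
edge -0.1 89 0.6134
edge -0.05 125 0.6165
edge 0 103 0.6172
edge 0.05 12 0.6204
edge top -0.15 164 0.6094
edge top -0.1 155 0.6127
edge top -0.05 143 0.6147
edge top 0 128 0.6174
edge top 0.05 102 0.6204
plate y -0.33535106378694035 0.09407124217578688
```

```bash
python3 - <<'E'
s=open('h.py').read()
i=s.index('YF=-2.5')
s=s[:i]+'''YF=-2.7;F=np.array([.564,-.026,.034]);HK=np.array([.4144,-.0104,.059]);GY,GZ,DP=.021,-.0005,1.4
def bar(yaw,pitch,c=.057,lift=0,back=0,dy=0):  # yaw local to the frame
    M=rot(YF+yaw,pitch);bx,bz=M[:,1],-M[:,2];T=rot(YF+yaw,pitch-DP)
    C=F+.020*bz-(c+back)*bx+[0,dy,lift];return C-T@[0,GY,GZ],T
def barnow(gy=None,gz=None):  # bar pose from the tool pose, points in local frame about fulcrum axis (mm)
    o=monitor.get_obs();T=R.from_quat(o['ee_rot']).as_matrix();C=np.array(o['position'])+T@[0,GY,GZ]
    B=T@R.from_euler('x',DP,degrees=True).as_matrix();L=R.from_euler('z',YF,degrees=True).as_matrix()
    for n,q in [('tiptop',(0,.120,.001)),('cen',(0,0,0)),('end',(0,-.12,0)),('athook top',(0,-.1,-.01))]:print(n,np.round(((C+B@q)-[*F[:2],0])@L*1000,1))
'''
open('h.py','w').write(s)
E
python3 -c "
from h import *
barnow()
plan(bar(9.6,30,lift=.006,back=.05),bar(9.6,30,lift=.006),bar(9.6,30,lift=0.001))"
```

```text
tiptop [ 8.2  0.8 69. ]
cen [-92.2 -16.4 132.4]
end [-193.1  -33.6  195. ]
athook top [-171.1  -29.9  193.1]
[0.0008, 0.0203, 0.0137, -1.4, -0.0, 0.1] rows 0.4
[0.0007, 0.0703, 0.0137, -1.4, -0.0, 0.1] rows 1.1
[0.0007, 0.0728, 0.018, -1.4, -0.0, 0.1] rows 1.2
```

>>> servo_tool --pt "0 0.0007 0.02 0.0137 -1.4 0 0" --pt "0 0.0007 0.032 0.0137 -1.4 0 0" --pt "0 0.0007 0.045 0.0137 -1.4 0 0" --pt "0 0.0007 0.058 0.0137 -1.4 0 0" --pt "0 0.0007 0.07 0.0137 -1.4 0 0" --pt "0 0.0007 0.0728 0.017 -1.4 0 0" --pt "0 0.0007 0.0728 0.017 -1.4 0 0"

```text
clock: 6.78
position: [0.5072, -0.0317, 0.091]
ee_rot: [0.642, 0.726, -0.185, -0.164]
ft_force: [-0.3, -1.0, -5.2]
grip_width: 0.2
```

```bash
python3 - <<'E'
from h import *
barnow()
im,d=eyes.camera('side');cv2.imwrite('pics/v3.png',cv2.resize(im[120:260,130:317],(800,600),interpolation=2))
plan(bar(9.6,30),bar(9.6,24),bar(9.6,15),bar(9.6,6),bar(9.6,0),bar(9.6,-3.5),bar(0,-3.5),bar(-3.5,-3.5))
E
```

```text
tiptop [63.9 12.5 20.6]
cen [-38.   -5.2  81.4]
end [-140.4  -22.9  141.4]
athook top [-118.4  -19.1  140.1]
[-0.0011, 0.0, 0.0021, 0.0, 0.0, 0.2] rows 0.0
[-0.0011, -0.0017, 0.0104, -6.0, 0.0, 0.2] rows 0.6
[-0.0011, -0.0027, 0.0229, -15.0, -0.0, 0.2] rows 1.4
[-0.0011, -0.0018, 0.0355, -24.0, -0.0, 0.2] rows 2.2
[-0.0011, -0.0, 0.0437, -30.0, -0.0, 0.2] rows 2.8
[-0.0011, 0.0014, 0.0484, -33.5, -0.0, 0.2] rows 3.1
[0.0121, 0.0024, 0.0479, -33.4, 2.0, 9.7] rows 3.3
[0.0168, 0.0032, 0.0474, -33.3, 2.7, 13.2] rows 3.4
```

View pics/v3.png

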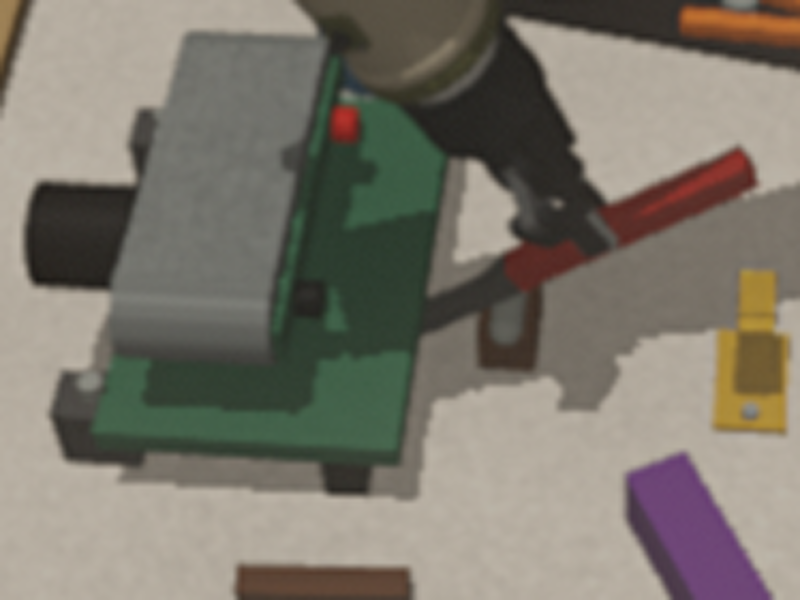

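The tongue goes under the edge at (430,320) and the bar lies over the fulcrum. The handle is on the open (-y) side of the hook. Next I'll press it down.

>>> servo_tool --pt "0 -0.001 0 0.002 0 0 0" --pt "0 -0.001 -0.0017 0.0104 -6 0 0" --pt "0 -0.001 -0.0024 0.0166 -10.5 0 0" --pt "0 -0.001 -0.0027 0.0229 -15 0 0" --pt "0 -0.001 -0.0023 0.0292 -19.5 0 0" --pt "0 -0.001 -0.0018 0.0355 -24 0 0" --pt "0 -0.001 -0.0009 0.0396 -27 0 0" --pt "0 -0.001 0 0.0437 -30 0 0" --pt "0 -0.001 0.0014 0.0486 -33.5 0 0" --pt "0 -0.001 0.0014 0.0486 -33.5 0 0"

```text
clock: 8.07
position: [0.4863, -0.0354, 0.0492]
ee_rot: [0.661, 0.749, 0.033, 0.03]
ft_force: [3.8, 2.0, 0.6]
grip_width: 0.199
```

```bash
cat > chk.py <<'E'
from h import *
import sys
barnow();o=monitor.get_obs();print(np.round(o['ft_force'],1),np.round(o['position'],4))
E=w2c('wrist');im,d=eyes.camera('wrist');pc=cloud('wrist',d,E);cv2.imwrite('pics/wl.png',im)
hsv=cv2.cvtColor(im,cv2.COLOR_BGR2HSV);H,S=hsv[...,0],hsv[...,1]
red=((H<6)|(H>172))&(S>120);n,l,st,c=cv2.connectedComponentsWithStats(red.astype(np.uint8));k=1+np.argmax(st[1:,4]);p=pc[l==k]
T=R.from_quat(o['ee_rot']).as_matrix();q=(p-o['position'])@T
p,q=p[q[:,1]<-.015],q[q[:,1]<-.015]
print('bar in tool: y end',np.percentile(q[:,1],.5).round(4),'z(y),x(y)',np.polyfit(q[:,1],q[:,2],1).round(4),np.polyfit(q[:,1],q[:,0],1).round(4))
L=R.from_euler('z',YF,degrees=True).as_matrix();l_=(p-[*F[:2],0])@L*1000
w=l_[(l_[:,0]<-135)];print('red at hook local: y',np.percentile(w[:,1],[2,98]).round(1),'ztop',np.percentile(w[:,2],[5,50,95]).round(1), 'x',w[:,0].min().round(1))
im,d=eyes.camera('side');pc=cloud('side',d);hsv=cv2.cvtColor(im,cv2.COLOR_BGR2HSV);H,S=hsv[...,0],hsv[...,1];cv2.imwrite('pics/sl.png',im)
l_=(pc-[.614,-.041,0])@L
m=(H>50)&(H<95)&(S>80)&(l_[...,0]>0)&(l_[...,0]<.055)&(l_[...,2]>.04)&(l_[...,2]<.1)&(abs(l_[...,1])<.13)
a=np.polyfit(l_[m][:,0],l_[m][:,2],1);print('plate top slope, height at edge',a.round(4),'tilt by height',((a[1]-.054)/.18).round(3),m.sum())
E
python3 chk.py
```

```text
tiptop [61.5 10.9 58.4]
cen [-56.6  -9.5  51.6]
end [-174.6  -29.9   43.8]
athook top [-155.6  -26.6   55.1]
[3.8 2.  0.6] [ 0.4863 -0.0354  0.0492]
bar in tool: y end -0.0992 z(y),x(y) [ 0.0784 -0.0113] [-0.0007  0.0007]
red at hook local: y [-36.9 -15. ] ztop [57.5 58.8 60. ] x -177.9
plate top slope, height at edge [-0.1227  0.0768] tilt by height 0.127 986
```

```bash
sed -i 's/GY,GZ,DP=.*/GY,GZ,DP=.0208,.0003,4.5/' h.py; python3 -c "
from h import *
barnow()
plan(bar(9.6,-2.5),bar(9.6,-3.5),bar(5,-3.5),bar(0,-3.5),bar(-3.3,-3.5))
for y in (9.6,-3.3): print(bar(y,-3.5)[0])"
```

```text
tiptop [61.5 10.9 50.9]
cen [-56.7  -9.5  50.8]
end [-175.   -29.9   49.6]
athook top [-155.4  -26.6   59.8]
[0.0, -0.0002, -0.0, -2.0, -0.0, 0.2] rows 0.2
[0.0, -0.0006, 0.0013, -3.0, -0.0, 0.2] rows 0.3
[0.0063, -0.0003, 0.0013, -3.0, -0.5, 4.8] rows 0.5
[0.0131, 0.0006, 0.0014, -3.0, -1.1, 9.7] rows 1.0
[0.0176, 0.0015, 0.0015, -3.0, -1.5, 13.0] rows 1.3
[ 0.48581641 -0.03546125  0.04788521]
[ 0.48567744 -0.01776797  0.04788521]
```

>>> servo_tool --pt "0 0 -0.0006 0.002 -2 0 0" --pt "0 0 -0.0006 0.004 -4 0 0" --pt "0 0 -0.0006 0.004 -4 0 0" --grip_force 120

```text
clock: 8.55
position: [0.4855, -0.0355, 0.0445]
ee_rot: [0.66, 0.747, 0.059, 0.052]
ft_force: [4.9, 1.2, -2.0]
grip_width: 0.193
```

```bash
python3 chk.py
```

```text
tiptop [60.3 10.7 55.9]
cen [-57.7  -9.7  47.5]
end [-175.6  -30.    38.1]
athook top [-156.7  -26.8   49.6]
[ 4.9  1.2 -2. ] [ 0.4855 -0.0355  0.0445]
bar in tool: y end -0.0992 z(y),x(y) [ 0.0919 -0.0109] [-0.0015  0.0007]
red at hook local: y [-37. -15.] ztop [47.  49.  51.2] x -179.2
plate top slope, height at edge [-0.1373  0.0804] tilt by height 0.147 999
```

```bash
python3 -c "
from h import *
o=monitor.get_obs();T=R.from_quat(o['ee_rot']).as_matrix();p=np.array(o['position']);f=np.array([*F[:2],p[2]])
w=[]
for a in (-4.5,-9,-13):
    Q=R.from_euler('z',a,degrees=True).as_matrix();w.append((f+Q@(p-f),Q@T))
plan(*w)"
```

```text
[0.0062, 0.0003, 0.0, -0.0, -0.7, 4.4] rows 0.4
[0.0124, 0.001, 0.0002, -0.0, -1.4, 8.9] rows 0.8
[0.0178, 0.0021, 0.0003, -0.0, -2.0, 12.8] rows 1.2
```

>>> servo_tool --pt "0 0.0031 0.0001 0 0 -0.35 2.2" --pt "0 0.0062 0.0003 0 0 -0.7 4.4" --pt "0 0.0093 0.0006 0 0 -1 6.6" --pt "0 0.0124 0.001 0.0002 0 -1.4 8.9" --pt "0 0.015 0.0015 0.0003 0 -1.7 10.8" --pt "0 0.0178 0.0021 0.0003 0 -2 12.8" --pt "0 0.0178 0.0021 0.0003 0 -2 12.8"

```text
clock: 9.52
position: [0.4843, -0.0162, 0.0438]
ee_rot: [0.74, 0.669, 0.052, 0.056]
ft_force: [-0.2, 6.3, 0.5]
grip_width: 0.19
```

```bash
python3 chk.py; python3 -c "
import cv2,numpy as np
a=cv2.imread('pics/wl.png');b=cv2.imread('pics/sl.png');cv2.imwrite('pics/v4.png',np.hstack([cv2.resize(a,(400,300)),cv2.resize(b[120:260,130:317],(400,300))]))"
```

```text
tiptop [60.1 -1.5 54.7]
cen [-59.5   4.9  46.7]
end [-179.    11.3   37.7]
athook top [-159.8   10.2   49.2]
[-0.2  6.3  0.5] [ 0.4843 -0.0162  0.0438]
bar in tool: y end -0.0814 z(y),x(y) [0.4645 0.0012] [0.     0.0005]
red at hook local: y [12. 12.] ztop [171.8 171.8 171.8] x -182.1
plate top slope, height at edge [-0.1379  0.0807] tilt by height 0.148 1063
```

View pics/v4.png

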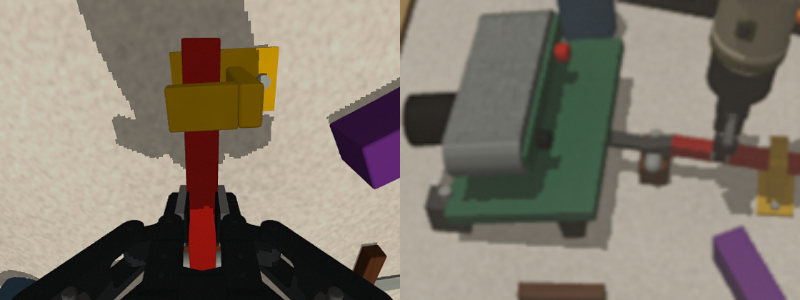

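The bar is under the ledge in the middle: in the left picture the ledge spans 165 to 240 and the bar is at 203. Next I'll ease it up against the hook, release, and go to the block.

```bash
python3 -c "
from h import *
o=monitor.get_obs();T=R.from_quat(o['ee_rot']).as_matrix();p=np.array(o['position'])
Q=R.from_rotvec(T[:,0]*np.radians(3.5)).as_matrix()
p1=p+[0,0,.0045]
plan((p1,Q@T),(p1+[0,0,.18],Q@T),((.39,.34,.20),rot(-10.5)),((.39,.34,.17),rot(-10.5)))"
```

```text
[0.0, 0.0007, -0.0044, 3.5, 0.0, 0.0] rows 0.3
[0.0003, 0.0282, -0.1823, 3.5, 0.0, 0.0] rows 3.0
[0.3453, -0.1041, -0.1736, 8.8, -0.5, 4.8] rows 6.4
[0.3453, -0.1087, -0.1439, 8.8, -0.5, 4.8] rows 6.2
```

>>> servo_tool --pt "0 0 0.0003 -0.0022 1.7 0 0" --pt "0 0 0.0007 -0.0044 3.5 0 0" --pt "0 0 0.0007 -0.0044 3.5 0 0" --pt "0.5 0 0.0007 -0.0044 3.5 0 0" --pt "1 0 0.0007 -0.0044 3.5 0 0" --pt "1 0 0.0007 -0.0044 3.5 0 0" --pt "1 0 0.004 -0.024 3.5 0 0" --pt "1 0 0.0085 -0.054 3.5 0 0"

```text
clock: 10.62
position: [0.4843, -0.0177, 0.0985]
ee_rot: [0.742, 0.669, 0.031, 0.034]
ft_force: [0.8, -0.2, 0.9]
grip_width: 0.996
```

```bash
python3 chk.py; python3 -c "
from h import *
o=monitor.get_obs();T=R.from_quat(o['ee_rot']).as_matrix();p=np.array(o['position'])
plan((p+[0,0,.11],T),((.39,.34,.20),rot(-10.5)),((.39,.34,.17),rot(-10.5)))
im=cv2.imread('pics/wl.png');cv2.imwrite('pics/v5.png',im)
E=w2c('wrist')
print(np.round(o['joint_pos'],2))"
```

```text
tiptop [ 60.5  -3.3 100.7]
cen [-59.3   3.3 100.1]
end [-179.1   10.    98.5]
athook top [-159.3    8.9  108.8]
[ 0.8 -0.2  0.9] [ 0.4843 -0.0177  0.0985]
bar in tool: y end -0.0814 z(y),x(y) [0.3233 0.0473] [0.0053 0.0017]
red at hook local: y [-0.4 18.4] ztop [ 57.8  58.8 232.6] x -174.0
plate top slope, height at edge [-0.1127  0.0765] tilt by height 0.125 1025
[0.0001, 0.0108, -0.1095, 0.0, 0.0, 0.0] rows 1.8
[0.346, -0.1227, -0.1111, 5.6, -0.3, 4.6] rows 6.1
[0.346, -0.1256, -0.0813, 5.6, -0.3, 4.6] rows 6.0
[ 0.75  0.17 -0.86  2.01  0.18  0.93  1.27]
```

The hook holds: tilt is 0.125 and the bar top at the hook is 58.8 mm. Now the block.

>>> servo_tool --pt "1 0 0.005 -0.055 0 0 0" --pt "1 0 0.0108 -0.11 0 0 0" --pt "1 0.058 -0.012 -0.111 1 0 0.8" --pt "1 0.116 -0.035 -0.111 2 0 1.6" --pt "1 0.174 -0.058 -0.111 3 0 2.4" --pt "1 0.232 -0.08 -0.111 4 0 3.2" --pt "1 0.29 -0.102 -0.111 5 0 4" --pt "1 0.346 -0.1256 -0.081 5.6 -0.3 4.6" --pt "1 0.346 -0.1256 -0.081 5.6 -0.3 4.6" --pt "1 0.346 -0.1256 -0.081 5.6 -0.3 4.6"

```text
clock: 11.98
position: [0.3883, 0.34, 0.1673]
ee_rot: [0.768, 0.64, -0.002, -0.002]
ft_force: [0.7, -0.6, 0.8]
grip_width: 1.001
```

```bash
python3 - <<'E'
from h import *
o=monitor.get_obs();print(np.round(o['position'],4),np.round(o['joint_pos'],2))
E=w2c('wrist');im,d=eyes.camera('wrist');pc=cloud('wrist',d,E)
m=((pc[...,2]>.05)&(pc[...,2]<.066)&(d>0)).astype(np.uint8)
n,l,st,c=cv2.connectedComponentsWithStats(m)
for k in range(1,n):
    if st[k,4]>300:
        p=pc[l==k];print(st[k],cv2.minAreaRect((p[:,:2]*1000).astype(np.float32)),np.median(p,0).round(4),im[l==k].mean(0).round())
cv2.imwrite('pics/w6.png',im)
E
```

```text
[0.3883 0.34   0.1673] [ 0.19  0.34 -1.15  1.78  0.33  1.23  0.33]
[ 260  176   49  129 5934] ((421.2982177734375, 335.3147277832031), (40.183746337890625, 119.47962951660156), 79.23402404785156) [0.4141 0.3363 0.0575] [ 62. 109. 141.]
```

```bash
python3 -c "
from h import *
g=np.array((.382,.3428,.022));plan((g+[0,0,.06],rot(-10.8)),(g,rot(-10.8)),(g+[0,0,.11],rot(-10.8)))"
```

```text
[0.0024, -0.0075, 0.0858, -0.2, 0.1, 0.2] rows 1.4
[0.0025, -0.0072, 0.1458, -0.2, 0.1, 0.2] rows 2.3
[0.0024, -0.0077, 0.0358, -0.2, 0.1, 0.2] rows 0.6
```

>>> servo_tool --pt "1 0.0024 -0.0075 0.05 -0.2 0 0.2" --pt "1 0.0024 -0.0075 0.1 -0.2 0 0.2" --pt "1 0.0024 -0.0075 0.146 -0.2 0 0.2" --pt "1 0.0024 -0.0075 0.146 -0.2 0 0.2" --pt "0 0.0024 -0.0075 0.146 -0.2 0 0.2" --pt "0 0.0024 -0.0075 0.146 -0.2 0 0.2" --pt "0 0.0024 -0.0075 0.146 -0.2 0 0.2" --pt "0 0.0024 -0.0075 0.146 -0.2 0 0.2" --pt "0 0.0024 -0.0075 0.1 -0.2 0 0.2" --pt "0 0.0024 -0.0075 0.036 -0.2 0 0.2" --pt "0 0.0024 -0.0075 0.036 -0.2 0 0.2" --grip_force 60

```text
clock: 13.4
position: [0.383, 0.3459, 0.1365]
ee_rot: [0.77, 0.638, 0.003, 0.0]
ft_force: [0.4, -0.1, -2.1]
grip_width: 0.454
```

```bash
cat > blk.py <<'E'
from h import *
o=monitor.get_obs();T=R.from_quat(o['ee_rot']).as_matrix();print(np.round(o['position'],4))
E=w2c('wrist');im,d=eyes.camera('wrist');pc=cloud('wrist',d,E);q=(pc-o['position'])@T
m=(abs(q[...,0])<.03)&(abs(q[...,2]+.036)<.008)&(q[...,1]<-.0)&(q[...,1]>-.05)&(d>0)
p=q[m];print(len(p),'y end',np.percentile(p[:,1],[.5,99]).round(4),'z(y)',np.polyfit(p[:,1],p[:,2],1).round(4))
b=p[p[:,1]<-.014];print('x',np.percentile(b[:,0],[1,99]).round(4))
E
python3 blk.py; python3 -c "
from h import *
Lr=R.from_euler('z',YF,degrees=True).as_matrix()
def B(x,y,z):
    return np.array([*F[:2],0])+Lr@[x-.040,y,z],rot(YF)
plan(B(-.03,-.078,.14),B(-.03,-.078,.03),B(-.03,-.078,.011))"
```

```text
[0.383  0.3459 0.1365]
6053 y end [-0.0196 -0.0003] z(y) [-0.1412 -0.0354]
x [-0.0185  0.02  ]
[-0.4173, 0.1889, -0.006, 0.2, -0.1, -8.0] rows 7.3
[-0.4175, 0.1886, 0.104, 0.2, -0.1, -8.0] rows 7.5
[-0.4175, 0.1885, 0.123, 0.2, -0.1, -8.0] rows 7.6
```

>>> servo_tool --pt "0 -0.055 0.025 -0.015 0 0 -1" --pt "0 -0.11 0.05 -0.015 0 0 -2" --pt "0 -0.165 0.075 -0.015 0 0 -3" --pt "0 -0.22 0.1 -0.015 0 0 -4" --pt "0 -0.275 0.125 -0.015 0 0 -5.5" --pt "0 -0.33 0.15 -0.01 0 0 -7" --pt "0 -0.38 0.172 -0.006 0.2 0 -8" --pt "0 -0.4173 0.1888 0 0.2 0 -8" --pt "0 -0.4173 0.1888 0.05 0.2 0 -8" --pt "0 -0.4173 0.1888 0.09 0.2 0 -8" --pt "0 -0.4173 0.1888 0.1 0.2 0 -8" --pt "0 -0.4173 0.1888 0.1 0.2 0 -8"

```text
clock: 14.95
position: [0.4892, -0.1009, 0.0319]
ee_rot: [0.723, 0.691, -0.002, -0.002]
ft_force: [0.2, -0.0, -0.8]
grip_width: 0.461
```

```bash
cat > bl2.py <<'E'
from h import *
o=monitor.get_obs();T=R.from_quat(o['ee_rot']).as_matrix();print(np.round(o['position'],4),np.round(o['ft_force'],1),o['clock'])
L=R.from_euler('z',YF,degrees=True).as_matrix()
print('tcp local',np.round((np.array(o['position'])-[*F[:2],0])@L*1000,1))
for c in ['side','wrist']:
    E=w2c(c);im,d=eyes.camera(c);pc=cloud(c,d,E);l=(pc-[*F[:2],0])@L*1000
    hsv=cv2.cvtColor(im,cv2.COLOR_BGR2HSV);H,S=hsv[...,0],hsv[...,1]
    m=(H>8)&(H<26)&(S>80)&(l[...,0]>-130)&(l[...,0]<110)&(l[...,1]>-125)&(l[...,1]<-35)&(l[...,2]>8)&(l[...,2]<110)&(d>0)
    p=l[m]
    if len(p)<30: print(c,len(p));continue
    print(c,len(p),'x',np.percentile(p[:,0],[1,99]).round(1),'y',np.percentile(p[:,1],[1,99]).round(1),'z',np.percentile(p[:,2],[1,50,99]).round(1))
    t=p[p[:,2]>np.percentile(p[:,2],99)-12]
    for a in range(-120,100,20):
        w=t[(t[:,0]>a)&(t[:,0]<a+20)]
        if len(w)>5: print('  x',a,'ztop',np.percentile(w[:,2],[50,95]).round(1),'y',w[:,1].min().round(1),w[:,1].max().round(1))
    cv2.imwrite(f'pics/b_{c}.png',im)
E
python3 bl2.py; python3 -c "
import cv2,numpy as np
a=cv2.imread('pics/b_wrist.png');b=cv2.imread('pics/b_side.png');cv2.imwrite('pics/v6.png',np.hstack([cv2.resize(a,(400,300)),cv2.resize(b[120:260,130:317],(400,300))]))"
```

```text
[ 0.4892 -0.1009  0.0319] [ 0.2 -0.  -0.8] 14.95
tcp local [-71.2 -78.3  31.9]
side 717 x [-88.5  27.3] y [-95.9 -55.4] z [22.9 62.6 71.6]
  x -100 ztop [67.4 76.4] y -89.5 -50.0
  x -60 ztop [66.5 70.5] y -97.9 -49.3
  x -40 ztop [66.7 70.6] y -96.8 -53.7
  x -20 ztop [66.6 69.7] y -93.9 -56.3
  x 0 ztop [66.3 69.5] y -97.2 -56.6
  x 20 ztop [66.6 69.1] y -95.4 -59.0
wrist 13244 x [-90.  -40.5] y [-97.1 -58.5] z [25.  66.2 67.7]
  x -100 ztop [66.1 67.4] y -98.4 -57.3
  x -80 ztop [66.5 67.4] y -97.7 -57.8
  x -60 ztop [66.4 67.2] y -98.1 -58.2
  x -40 ztop [66.2 67. ] y -98.0 -70.1
```

View pics/v6.png

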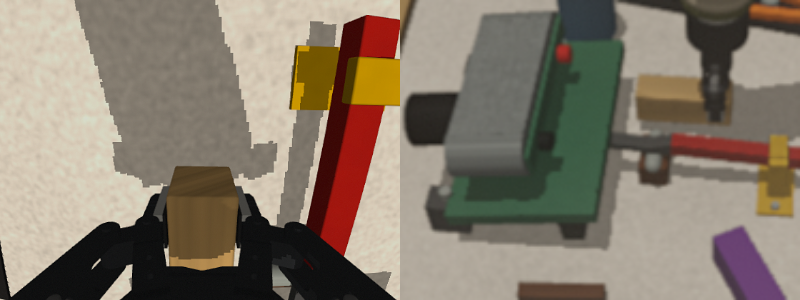

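The block hangs level, with its top at 66.5 mm, x -90 to 30 and y -98 to -58 in the local frame. It is in line, with its inner end 20 mm short of the edge. I'll lower it and slide it in 70 mm.

>>> servo_tool --pt "0 0 0 0.01 0 0 0" --pt "0 0 0 0.0195 0 0 0" --pt "0 0 0 0.0195 0 0 0" --pt "0 0 0.01 0.0195 0 0 0" --pt "0 0 0.02 0.0195 0 0 0" --pt "0 0 0.03 0.0195 0 0 0" --pt "0 0 0.04 0.0195 0 0 0" --pt "0 0 0.05 0.0195 0 0 0" --pt "0 0 0.06 0.0195 0 0 0" --pt "0 0 0.07 0.0195 0 0 0" --pt "0 0 0.07 0.0195 0 0 0" --pt "0 0 0.07 0.0195 0 0 0"

```text
clock: 16.55
position: [0.5592, -0.1045, 0.0121]
ee_rot: [0.723, 0.69, -0.001, -0.002]
ft_force: [0.4, 0.2, -0.9]
grip_width: 0.461
```

```bash
python3 bl2.py
```

```text
[ 0.5592 -0.1045  0.0121] [ 0.4  0.2 -0.9] 16.55
tcp local [ -1.1 -78.6  12.1]
side 350 x [-19.2  58.1] y [-95.3 -53.3] z [ 9.5 42.4 75.8]
wrist 12891 x [-20.8  28.7] y [-97.3 -58.7] z [10.2 45.6 47. ]
  x -40 ztop [40.4 45.1] y -96.8 -59.2
  x -20 ztop [45.8 46.8] y -98.7 -37.5
  x 0 ztop [45.8 46.7] y -98.2 -58.1
  x 20 ztop [45.7 46.5] y -98.4 -58.6
```

The block's outer end is at -20.5 local, so it is about 49.5 mm in. Next I'll release it, back off, and go above the bar.

```bash
python3 -c "
from h import *
o=monitor.get_obs();p=np.array(o['position']);T=R.from_quat(o['ee_rot']).as_matrix()
Lr=R.from_euler('z',YF,degrees=True).as_matrix();g=np.array([*F[:2],0])+Lr@[-.079,.0055,.044]
plan((p+[-.02,0,.12],T),(g+[0,0,.11],rot(YF-3.1,-2)),(g,rot(YF-3.1,-2)))"
```

```text
[-0.001, -0.0205, -0.1199, 0.0, 0.0, 0.0] rows 1.9
[0.0842, -0.0783, -0.1415, -2.3, -0.0, 3.1] rows 2.9
[0.0843, -0.0778, -0.0315, -2.3, -0.0, 3.1] rows 1.9
```

>>> servo_tool --pt "0.65 0 0 0 0 0 0" --pt "0.65 0 0 0 0 0 0" --pt "0.65 0 0 0 0 0 0" --pt "0.65 0 0 -0.03 0 0 0" --pt "0.65 0 0 -0.075 0 0 0" --pt "0.65 0 -0.02 -0.12 0 0 0" --pt "1 0.04 -0.05 -0.135 -1 0 1.5" --pt "1 0.084 -0.078 -0.1415 -2.3 0 3.1" --pt "1 0.084 -0.078 -0.1415 -2.3 0 3.1" --pt "1 0.084 -0.078 -0.1415 -2.3 0 3.1"

```text
clock: 17.9
position: [0.486, -0.0177, 0.1541]
ee_rot: [0.742, 0.67, 0.012, 0.014]
ft_force: [-0.2, -0.5, 0.5]
grip_width: 1.0
```

```bash
python3 bl2.py; python3 - <<'E'
from h import *
from barp import *
E=w2c('wrist');im,d=eyes.camera('wrist');r,p,s=barpose(im,d,E,.045,.075)
L=R.from_euler('z',YF,degrees=True).as_matrix();l=(p-[*F[:2],0])@L*1000
print('x',np.percentile(l[:,0],[.5,99.5]).round(1),'y(x)',np.polyfit(l[:,0],l[:,1],1).round(3),'z(x)',np.polyfit(l[:,0],l[:,2],1).round(3))
o=monitor.get_obs();print(np.round(o['position'],4))
Lr=L;g=np.array([*F[:2],0])+Lr@[-.079,.0055,.044];plan((g,rot(YF-3.1,-2)))
cv2.imwrite('pics/v7.png',im)
E
```

```text
[ 0.486  -0.0177  0.1541] [-0.2 -0.5  0.5] 17.9
tcp local [-78.3   4.6 154.1]
side 551 x [-19.1  57.5] y [-96.5 -55.6] z [ 9.2 44.2 52.1]
  x -20 ztop [46.6 49.9] y -95.6 -56.1
  x 0 ztop [47.1 50. ] y -96.5 -56.3
  x 20 ztop [46.8 51.3] y -98.4 -54.9
  x 40 ztop [46.9 50.4] y -98.8 -55.9
wrist 3742 x [-21.3  73.4] y [-95.9 -57.8] z [ 9.  44.8 46.7]
  x -40 ztop [40.9 45.4] y -96.7 -59.1
  x -20 ztop [45.2 46.3] y -95.2 -57.5
  x 0 ztop [45.3 46.4] y -84.6 -57.4
  x 20 ztop [45.4 46.4] y -93.8 -57.9
  x 40 ztop [45.4 46.4] y -98.2 -54.9
  x 60 ztop [45.2 46.3] y -97.9 -58.6
x [-137.6  -23. ] y(x) [-0.044  2.679] z(x) [3.3000e-02 6.3249e+01]
[ 0.4862 -0.0178  0.1537]
[0.0008, -0.0048, 0.1096, 0.0, -0.1, -0.1] rows 1.8
```

View pics/v7.png

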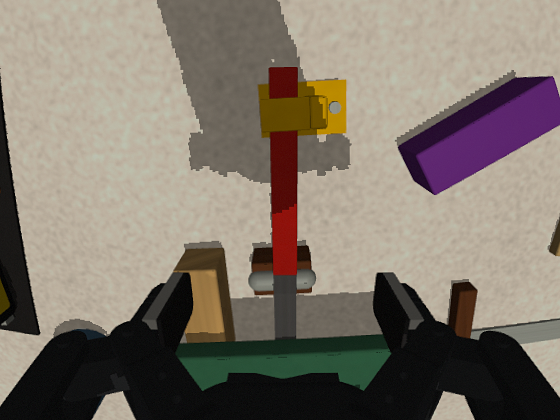

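The wrist view shows the bar at (284,200) caught under the ledge, lying over the fulcrum at (282,280). The block at (205,290) is beside it and under the edge. Now I'll regrip the bar.

>>> servo_tool --pt "1 0.0014 -0.006 0.06 0 0 0" --pt "1 0.0014 -0.006 0.11 0 0 0" --pt "1 0.0014 -0.006 0.11 0 0 0" --pt "0 0.0014 -0.006 0.11 0 0 0" --pt "0 0.0014 -0.006 0.11 0 0 0" --pt "0 0.0014 -0.006 0.11 0 0 0" --pt "0 0.0014 -0.006 0.11 0 0 0" --pt "0 0.0014 -0.006 0.11 0 0 0" --grip_force 120

```text
clock: 19.05
position: [0.4846, -0.0156, 0.0447]
ee_rot: [0.742, 0.67, 0.012, 0.014]
ft_force: [-2.4, -1.3, 8.6]
grip_width: 0.197
```

```bash
python3 - <<'E'
from h import *
o=monitor.get_obs();T=R.from_quat(o['ee_rot']).as_matrix();p=np.array(o['position']);f=np.array([*F[:2],.044])
L=R.from_euler('z',YF,degrees=True).as_matrix();print(((p-[*F[:2],0])@L*1000).round(1),np.round(o['ft_force'],1))
def rt(yaw,pt):  # turn about fulcrum: yaw, then tip-down by pt about the tool x axis
    Q=R.from_euler('z',yaw,degrees=True).as_matrix();a=Q@T[:,0]
    P=R.from_rotvec(-a*0).as_matrix() if pt==0 else R.from_rotvec(a*np.radians(pt)).as_matrix()
    return f+P@Q@(p-f),P@Q@T
plan(rt(0,-1.5),rt(0,-2.5),rt(4,-2.5),rt(8,-2.5),rt(12.5,-2.5),rt(12.5,0),rt(12.5,3),rt(12.5,6),rt(12.5,9))
E
```

```text
[-79.8   6.7  44.7] [-2.4 -1.3  8.6]
[-0.0, -0.0001, 0.0021, -1.5, 0.0, -0.0] rows 0.1
[0.0, -0.0001, 0.0035, -2.5, 0.0, 0.0] rows 0.2
[-0.0056, -0.0001, 0.0035, -2.5, 0.2, -4.0] rows 0.4
[-0.0112, 0.0004, 0.0035, -2.5, 0.5, -8.0] rows 0.8
[-0.0174, 0.0013, 0.0035, -2.5, 0.7, -12.5] rows 1.2
[-0.0174, 0.0014, 0.0001, 0.0, 0.5, -12.5] rows 1.2
[-0.0174, 0.0017, -0.0041, 3.0, 0.1, -12.5] rows 1.2
[-0.0173, 0.0022, -0.0083, 6.0, -0.2, -12.5] rows 1.3
[-0.0172, 0.0029, -0.0124, 9.0, -0.5, -12.5] rows 1.4
```

>>> servo_tool --pt "0 0 0 0.0025 -1.7 0 0" --pt "0 0 0 0.0045 -3.2 0 0" --pt "0 0 0 0.0045 -3.2 0 0" --pt "0 -0.0028 0 0.0045 -3.2 0.1 -2" --pt "0 -0.0056 0 0.0045 -3.2 0.2 -4" --pt "0 -0.0084 0.0002 0.0045 -3.2 0.3 -6" --pt "0 -0.0112 0.0004 0.0045 -3.2 0.5 -8" --pt "0 -0.0143 0.0008 0.0045 -3.2 0.6 -10.2" --pt "0 -0.0174 0.0013 0.0045 -3.2 0.7 -12.5" --pt "0 -0.0174 0.0013 0.0045 -3.2 0.7 -12.5"

```text
clock: 20.3
position: [0.4844, -0.0342, 0.0402]
ee_rot: [0.664, 0.746, 0.034, 0.032]
ft_force: [-1.9, -4.2, 8.6]
grip_width: 0.197
```

```bash
python3 chk.py|tail -5; python3 - <<'E'
from h import *
o=monitor.get_obs();T=R.from_quat(o['ee_rot']).as_matrix();p=np.array(o['position']);f=np.array([*F[:2],.044])
def rt(pt):
    P=R.from_rotvec(T[:,0]*np.radians(pt)).as_matrix();return f+P@(p-f),P@T
plan(*[rt(x) for x in (4,8,12,16)])
cv2.imwrite('pics/v8.png',cv2.imread('pics/wl.png'))
E
```

```text
athook top [-157.5  -24.8   50.4]
[-1.9 -4.2  8.6] [ 0.4844 -0.0342  0.0402]
bar in tool: y end -0.1006 z(y),x(y) [ 0.0221 -0.0145] [-0.0031  0.0007]
red at hook local: y [-34.8 -12.9] ztop [45.5 47.7 50.2] x -181.1
plate top slope, height at edge [-0.1362  0.0804] tilt by height 0.146 1178
[0.0, 0.0004, -0.0056, 4.0, 0.0, -0.0] rows 0.4
[-0.0, 0.0013, -0.0111, 8.0, 0.0, -0.0] rows 0.7
[-0.0, 0.0025, -0.0166, 12.0, 0.0, -0.0] rows 1.1
[-0.0, 0.0041, -0.0219, 16.0, 0.0, 0.0] rows 1.5
```

View pics/v8.png

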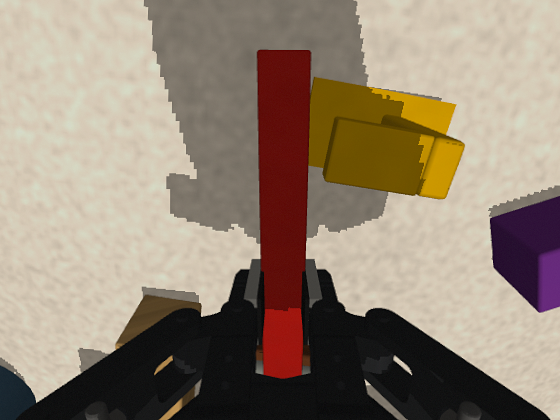

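The bar is clear of the ledge: its edge is at u=311 and the ledge starts at 323. Now I'll let the sander down slowly.

>>> servo_tool --pt "0 0 0.0001 -0.0014 1 0 0" --pt "0 0 0.0002 -0.0028 2 0 0" --pt "0 0 0.0003 -0.0042 3 0 0" --pt "0 0 0.0004 -0.0056 4 0 0" --pt "0 0 0.0006 -0.007 5 0 0" --pt "0 0 0.0008 -0.0084 6 0 0" --pt "0 0 0.001 -0.0098 7 0 0" --pt "0 0 0.0013 -0.0111 8 0 0" --pt "0 0 0.0019 -0.0138 10 0 0" --pt "0 0 0.0025 -0.0166 12 0 0" --pt "0 0 0.0033 -0.0193 14 0 0" --pt "0 0 0.0033 -0.0193 14 0 0"

```text
clock: 21.9
position: [0.4861, -0.033, 0.0592]
ee_rot: [0.663, 0.745, -0.057, -0.05]
ft_force: [0.9, -4.4, 1.1]
grip_width: 0.2
```

```bash
python3 chk.py|tail -5; python3 bl2.py | grep -v '  x'; python3 - <<'E'
from h import *
o=monitor.get_obs();p=np.array(o['position']);T=R.from_quat(o['ee_rot']).as_matrix()
bx=T[:,1];print('tool pitch',np.degrees(np.arcsin(-bx[2])))
M=rot(-16.6)
up=p+np.array([0,0,.002])-bx*.09
plan((p+np.array([0,0,.002]),T),(up,T),(up+[0,0,.1],T),((.41,-.40,.17),M))
E
```

```text
athook top [-151.1  -22.8   88.2]
[ 0.9 -4.4  1.1] [ 0.4861 -0.033   0.0592]
bar in tool: y end -0.1005 z(y),x(y) [ 0.0102 -0.0145] [-0.0012  0.0007]
red at hook local: y [-33.1 -11.8] ztop [82.6 85.5 88.2] x -199.2
plate top slope, height at edge [-0.0856  0.0714] tilt by height 0.096 1341
[ 0.486  -0.033   0.0591] [ 2.4 -2.8  1.1] 22.0
tcp local [-77.5 -10.7  59.1]
side 539 x [-19.2  55.2] y [-97.8 -55.8] z [ 8.8 44.1 51.3]
wrist 1230 x [-76.2  44.7] y [-96.9 -48.3] z [  8.5  33.8 106.6]
tool pitch 8.610721301291171
[-0.0, -0.0003, -0.002, 0.0, -0.0, 0.0] rows 0.0
[-0.0, -0.0903, -0.002, 0.0, -0.0, 0.0] rows 1.4
[-0.0001, -0.1053, -0.1009, 0.0, -0.0, 0.0] rows 2.3
[-0.356, -0.1334, -0.0915, -8.5, 1.8, 23.3] rows 6.3
```

The sander rests on the block: tilt is 0.096 against an expected 0.092, and the block hasn't moved. Next I'll draw the bar out 36 mm, lift it, and carry it to the mat.

>>> servo_tool --pt "0 0 -0.0003 -0.002 0 0 0" --pt "0 0 -0.01 -0.002 0 0 0" --pt "0 0 -0.02 -0.002 0 0 0" --pt "0 0 -0.03 -0.002 0 0 0" --pt "0 0 -0.038 -0.003 0 0 0" --pt "0 0 -0.046 -0.04 0 0 0" --pt "0 0 -0.054 -0.09 0 0 0" --pt "0 0 -0.062 -0.13 0 0 0" --pt "0 0 -0.062 -0.13 0 0 0"

```text
clock: 23.22
position: [0.4447, -0.0373, 0.1988]
ee_rot: [0.663, 0.745, -0.057, -0.048]
ft_force: [1.3, -0.4, -6.5]
grip_width: 0.2
```

```bash
python3 chk.py|tail -4; python3 - <<'E'
from h import *
M=rot(-16.6,-.6);t=np.array([.4276,-.4328,.0145])-M@[0,.0195,-.0045];print(t)
plan((t+[0,0,.14],M),(t+[0,0,.03],M),(t,M))
E
```

```text
[ 1.3 -0.4 -6.5] [ 0.4447 -0.0373  0.1988]
bar in tool: y end -0.1004 z(y),x(y) [ 0.0264 -0.0146] [0.0024 0.0008]
red at hook local: y [-38.9 -12.6] ztop [217.5 223.8 228.8] x -280.8
plate top slope, height at edge [-0.0963  0.0717] tilt by height 0.098 1045
[ 0.40895889 -0.42724284  0.00979605]
[-0.3828, -0.0712, 0.0583, -9.3, 1.8, 23.3] rows 6.3
[-0.3827, -0.0544, 0.167, -9.3, 1.8, 23.3] rows 6.7
[-0.3826, -0.0498, 0.1966, -9.3, 1.8, 23.3] rows 6.9
```

>>> servo_tool --pt "0 -0.055 -0.01 0.005 -1.3 0.2 3.3" --pt "0 -0.11 -0.02 0.01 -2.6 0.5 6.6" --pt "0 -0.165 -0.03 0.015 -4 0.8 10" --pt "0 -0.22 -0.041 0.02 -5.5 1 13.3" --pt "0 -0.275 -0.051 0.03 -7 1.3 16.6" --pt "0 -0.33 -0.061 0.045 -8.5 1.6 20" --pt "0 -0.3828 -0.0712 0.058 -10.2 1.8 23.3" --pt "0 -0.3828 -0.0712 0.058 -10.2 1.8 23.3" --pt "0 -0.3828 -0.063 0.11 -10.2 1.8 23.3" --pt "0 -0.3827 -0.0544 0.165 -10.2 1.8 23.3" --pt "0 -0.3826 -0.052 0.18 -10.2 1.8 23.3" --pt "0 -0.3826 -0.05 0.194 -10.2 1.8 23.3" --pt "0 -0.3826 -0.05 0.194 -10.2 1.8 23.3"

```text
clock: 24.95
position: [0.4107, -0.4267, 0.0133]
ee_rot: [0.802, 0.598, 0.01, 0.009]
ft_force: [-0.3, -1.0, -4.1]
grip_width: 0.198
```

>>> servo_tool --pt "0 0 0 0.0018 0 0 0" --pt "0 0 0 0.0035 0 0 0" --pt "0 0 0 0.0035 0 0 0" --pt "0.4 0 0 0.0035 0 0 0" --pt "1 0 0 0.003 0 0 0" --pt "1 0 0 0.003 0 0 0" --pt "1 0 0 0.003 0 0 0" --pt "1 0 0 -0.03 0 0 0" --pt "1 0 0 -0.08 0 0 0" --pt "1 0 0 -0.14 0 0 0" --pt "1 0 0 -0.19 0 0 0" --pt "1 0 0 -0.19 0 0 0"

```text
clock: 26.45
position: [0.4069, -0.4272, 0.2072]
ee_rot: [0.802, 0.597, 0.01, 0.013]
ft_force: [-0.7, 0.5, -0.3]
grip_width: 0.997
```

```bash
python3 barp.py; python3 - <<'E'
from h import *
im,d=eyes.camera('side');cv2.imwrite('pics/v9.png',cv2.resize(im[40:410,110:480],(600,600)))
L=R.from_euler('z',YF,degrees=True).as_matrix()
for c in ('side','top'):
    im,d=eyes.camera(c);pc=cloud(c,d);l=(pc-[*F[:2],0])@L*1000;hsv=cv2.cvtColor(im,cv2.COLOR_BGR2HSV);H,S=hsv[...,0],hsv[...,1]
    m=(H>8)&(H<26)&(S>60)&(l[...,0]>-60)&(l[...,0]<70)&(l[...,1]>-125)&(l[...,1]<-40)&(l[...,2]>38)&(l[...,2]<52)
    p=l[m];print(c,len(p),'block x',p[:,0].min(),'y',p[:,1].min(),p[:,1].max())
    g=(H>50)&(H<95)&(S>80)&(l[...,0]>50)&(l[...,0]<105)&(abs(l[...,1])<140)&(l[...,2]>40)&(l[...,2]<95);q=l[g];a=np.polyfit(q[:,0]-50,q[:,2],1);print('tilt',-a[0],(a[1]-54)/180,'edge x',l[g][:,0].min())
for t in ['mug','glue','tape','clamp','sandblock','square']:print(t,find('top',t)[:1])
E
```

```text
((390.0495300292969, -420.4645690917969), (20.190401077270508, 159.61854553222656), 73.46224975585938) [ 273   81   22  155 3113] [0.02221005 0.0234787  0.0246858 ]
side 343 block x -19.795672985433832 y -100.63468488968515 -54.69524972306139
tilt 0.08056373031576815 0.09596718898097012 edge x 55.33457218890281
top 337 block x -20.847944858993667 y -100.84549443622525 -59.72214249644366
tilt 0.08656434471909132 0.09013343347391635 edge x 52.25594592303876
mug [(0.66, [0.682, -0.284, 0.046])]
glue [(0.76, [0.534, 0.43, 0.12])]
tape [(0.82, [0.559, -0.35, 0.073])]
clamp [(0.75, [0.403, -0.315, 0.018])]
sandblock [(0.81, [0.411, 0.455, 0.043])]
square [(0.67, [0.688, 0.204, 0.0])]
```

View pics/v9.png

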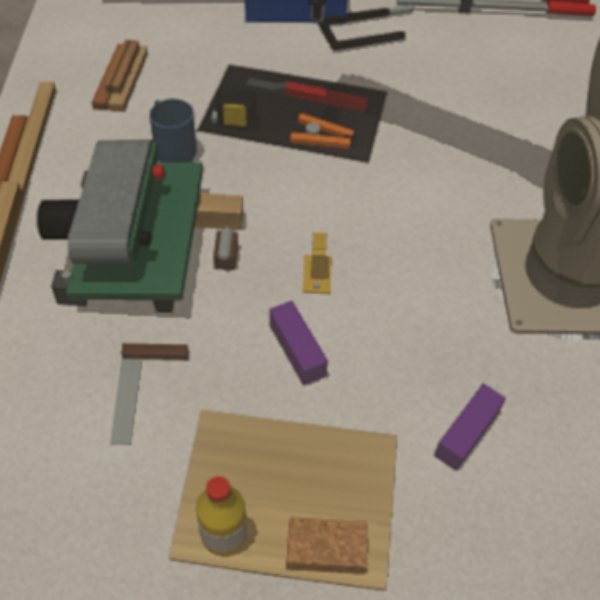

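The final view shows the sander on the block at (220,210), the bar on the mat at (310,95), and everything else where it started. The arm is clear, so I'll hand in.

```bash
python3 -c "
from workcell import ticket;print(ticket.hand_in())"
```

```text
the job is handed in; nothing more can be done
None
```

The job is done as asked and handed in at about 27 s of the 72 s allowed; the hand-in reported no verdict.

**What I did:** I levered the sander up with the pry bar over the fulcrum and swung the bar under the yellow hook. With the gripper off, the hook alone held the sander up, at a tilt of about 0.125. I slid the light wood packing block in on the -y side of the fulcrum. Then I unhooked the bar, let the sander down slowly onto the block, drew the bar out and laid it back on the mat.

**Last checks:**
- **Sander:** it rests on the block. Tilt from the height of its front edge reads 0.090 to 0.096, against about 0.092 expected. The plate slope gives a slightly lower 0.081 to 0.087, which I put down to noise in the fit.
- **Block:** its outer end is about 20 mm robot-side of the fulcrum line, so about 50 mm of its 120 mm is under the edge.
- **Bar:** it lies flat within about 1 mm of where it started on the mat, at the same angle.
- **Other things:** the mug, glue bottle, tape measure, clamp, sanding block and square are all within about 2 mm of where they were first seen. I left the purple look-alikes alone.
- **Arm:** the gripper is open and clear of everything, about 0.2 m above the mat.

Two things did not go to plan. The bar turned a few degrees in the grip during the first press, and I corrected for it before swinging it under the hook. I watched the wrist force only at the end of each move, where it stayed under about 10 N.

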